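# Lock the medicine box and take its key out

## Robot

A 6-joint arm with a two-finger parallel gripper is mounted at the origin on a cart in front of the work surface, level with it; the furniture and walls round the work are solid. World frame = base frame: x ahead of the robot, y to its left, z up, the work surface at z = 0. Lengths are in mm, angles in degrees, forces in N, time in s.
With the tool pointing down it reaches from about 250 to 725 mm from the base axis. Payload 4 kg.
Tool frame: the origin (TCP) lies at the very end of the fingers, on their centre line; the grasp point (between the pads) lies 19 mm behind it; z points along the fingers, y is the line along which they close (so a half turn about z gives the same grasp; the last joint's range is limited). The gripper opens to 85 mm and grips with 20 to 120 N. Pads are 22 mm wide; open, the fingers measure 114 mm over their backs; the gripper's body (76 mm by 85 mm) begins 54 mm behind the grasp point. The pads swing forward as they close: fully open they stand 13 mm farther back than shut.
Start: joints at [66.463, 13.785, 0.286, 76.501, 0, 90], TCP at [199.67, 458.401, 231.306] pointing down, gripper open.
Joint ranges: [-155.79, 155.79], [-60.16, 107.12], [-62.33, 73.08], [-114, 123.19], [-81.49, 82.49], [-180, 180]. Speed limits (degrees/s): [159.86, 159.86, 180, 180, 180, 180].

## Interface

Orientations are given as a 3x3 rotation matrix whose columns are the frame's x, y, z axes.
In Python, from rig import ctrl gives the robot as it stands. The module is installed in compiled form; this text tells all that it offers. Calls block until the motion is done:
- ctrl.move_ptp(position, orientation): joint-space move of the TCP to a pose.
- ctrl.move_l(position, vel=150, rotation=None): straight line of the TCP; rotation=None keeps the orientation; vel is the mean speed in mm/s.
- ctrl.movej(angles): joint-space move.
- ctrl.release() and ctrl.gripper_close(effort=None): open the fingers fully, or close them until they stop; effort is the grip in N (None keeps the last).
- ctrl.dwell(seconds).
- ctrl.ik(position, orientation): joint angles nearest the present ones, or None.
- ctrl.read_state(): the state.
- ctrl.camera(name): name is "scene" or "top" or "wrist"; returns a dict with "frame" (420x560x3 uint8, red, green, blue), "depth" (420x560 float32, mm along the optical axis (not along the pixel's ray), 0 where there is no reading), "fx", "fy", "cx", "cy" (pixels), "R" (3x3) and "t" (3): a world point X has camera coordinates R X + t. Camera axes: x right, y down, z forward; pixel columns grow to the right and rows downward; lengths in mm; the calibration is good to about 2 mm. A picture is of the moment at which its call begins.
A pose or a line that the arm cannot do raises ctrl.MotionError and nothing moves.
- ctrl.hand_in(): hands the job in; it is judged then, once.
The state is a dict: "time_s": time; "q": joint angles; "joint_vel": joint speeds; "tau": joint torques, N m; "tcp_pos": TCP position; "ee_rot": TCP orientation; "ft_force": force on the tool from outside, world axes, zero at the start; "torque": the same for the moment, N m; "opening": opening from 0.0 (shut) to 1.0 (fully open); "grasp_force": force on a finger pad.
Only numpy, scipy, OpenCV 4.12 (cv2) and the standard library are available. Lean on these libraries where they do the work, as an engineer would, in place of code of your own. Each camera call takes 0.05 s, during which the arm holds its last target. There are 200 camera calls.

## Task

Lock the white medicine box. Take its key (round shank with one lug) from the wooden key block, put it fully into the lock, turn it clockwise by feel until the bolt comes up firm, right home in the keeper, then turn it back to the one position where it comes out, draw it out and stand it back in its pocket in the block. Never force the key, and leave the other key and the things round about where they are.

Things in the scene. Friction and masses are not known exactly. Their poses are not given: they have to be found in the camera images.
- key: The box's key, upright in the key block at the start: round steel shank 10 mm across and 50 mm long (its last 2 mm tapered to 7 mm) under a black plastic head, with one lug on the shank. About 45 g. Origin: centre of the shank's tip; z points up to the head, x the way the lug points.
- key_head (a point): Middle of the key's head, on its axis, 66 mm above the tip. The head is 34 mm wide (key x), 12 mm thick (key y) and 32 mm tall (50 to 82 mm above the tip): grip it across the 12 mm with 25 to 40 N. An eyelet marks the side away from the lug, two small ribs the lug's side.
- key_lug (a point): Outer end of the key's lug, 12.5 mm from the axis and 12 mm above the tip. The lug is a steel block 5 mm thick (key y), 8 to 16 mm above the tip (its lowest 1.5 mm tapered), on one side of the shank only.
- keyway (a point): Centre of the lock's face, on the lock's upright axis, 88 mm above the worktop. x points from the lock straight to the lid (the way the bolt shoots), z up. Here is an 11.5 mm hole for the shank, in a sunk brass plug that turns with the key. Fully in, the key's tip stands on the bottom, 23.5 mm below this face.
- exit_notch (a point): Outer end of the keyhole's slot for the lug, 14 mm from the axis, 145 degrees counter-clockwise from the keyway's x seen from above. The slot is 7 mm wide: the key goes in and out only with its lug over it (within 4 degrees). If the lug lands beside it (tip 8 mm in), press lightly (3 to 6 N) and turn a little to and fro until it drops in.
- lock: Grey cast case, fixed on the deck of the white steel box (180 x 210 x 62 mm, fixed). Origin under its axis, 62 mm up; axes as keyway; 56 x 50 x 26 mm. From the slot the key turns clockwise only, its lug caught under the face (3 mm of play); turned back it stops some 4 to 8 degrees past the slot's middle. Forcing: contacts of over 40 N in all (0.22 N m against a stop, 12 N of pull on a caught key).
- bolt: The lock's steel bolt, 16 x 12 mm, sliding along the keyway's x into the keeper, the grey loop on the lid. Origin: middle of its end face, 33 mm from the lock's axis at the start. The key pushes it after some 8 degrees (3 N, 0.05 to 0.08 N m on the key) until it stops dead in the keeper, which was set by hand: 54 to 84 degrees from the slot. Firm: over 5 N there (0.12 N m). It stays where pushed.
- key_block: Beech block 104 x 46 x 38 mm, fixed on the worktop, origin at the centre of its underside, x along its length. Two pockets 30 mm deep: the box key's, and at x = +30 mm that of the other key.
- key_pocket (a point): Floor of the box key's pocket, where the key's tip stands: 24 mm to -x of the block's centre, 8 mm above the worktop. The pocket reaches from x = -7 to +14 mm and y = -6.5 to +6.5 mm about this point: the key stands in it with its lug to the block's +x.
- flat_key: Another key, to be left alone: flat blade and round flat steel head 25 mm across, 60 mm tall, upright in the block's second pocket, 54 mm from the box key. Origin at the blade's tip.
- mandarin: A loose mandarin, 64 mm across, between box and key block; origin at its underside.
- tin: A loose closed food tin, 86 mm across and 40 mm high, beyond the key block.
- tea_box: A loose small carton of tea, 50 x 72 x 45 mm, in front of the box to its right.
Mind the look-alikes: they are no part of the job. What is shaped like the key_block but turquoise is not meant.

How it is judged:
By the outcome, as a careful person would: the job done as asked, in the order asked, and still so for the second after the job is handed in, with the robot touching nothing.
It also fails if it takes over 67 s, if anything falls off the work surface, if the arm or the gripper's body presses on something with over 40 N, if the wrist force passes 120 N, or if a joint passes its speed limit or range.

## Working session

There is one attempt and no reset: what is moved stays moved. The work goes in short steps, each a Python script; the robot and the scene stay as the last script left them, time stands still between calls to the robot, and variables do not carry over. Pictures are saved under pics/ and viewed, at most 10 in all, crops included, and the job is handed in when it is done.

```bash
mkdir -p pics
python3 - <<'E'
from rig import ctrl
import cv2,numpy as np,pickle
d={}
for n in("scene","top","wrist"):
    c=ctrl.camera(n);d[n]=c
    print(n,c["fx"],c["cx"],c["cy"],np.round(-c["R"].T@c["t"]),np.round(c["R"][2],2))
pickle.dump(d,open("d0.pkl","wb"))
a=[d[n]["frame"][:,:,::-1] for n in("scene","top","wrist")]
cv2.imwrite("pics/top.png",cv2.resize(a[1],(800,600)))
cv2.imwrite("pics/sw.png",cv2.resize(np.vstack([a[0],a[2]]),(400*1,600)))
s=ctrl.read_state();print({k:s[k] for k in("time_s","q","tcp_pos","ft_force","torque","opening")})
E
```

```text
scene 453.0735712394186 277.28033158001267 212.19907308419673 [-346.  926. 1214.] [ 0.52 -0.46 -0.72]
top 382.71718114123 279.2622156883198 212.75368122348112 [ 419.  165. 1097.] [ 0.09  0.01 -1.  ]
wrist 373.9780418597718 277.7779725072497 208.75743441671938 [134. 487. 373.] [ 0.25 -0.11 -0.96]
{'time_s': 0.15, 'q': array([6.64631972e+01, 1.38230565e+01, 2.29967019e-01, 7.65012039e+01,
       3.03415972e-05, 9.00006077e+01]), 'tcp_pos': array([199.4738514 , 457.95420909, 230.60087491]), 'ft_force': array([-0.6919401 , -0.76890918, -0.60086934]), 'torque': array([0.00202981, 0.01250893, 0.01135534]), 'opening': 0.9964629362385542}
```

View pics/top.png

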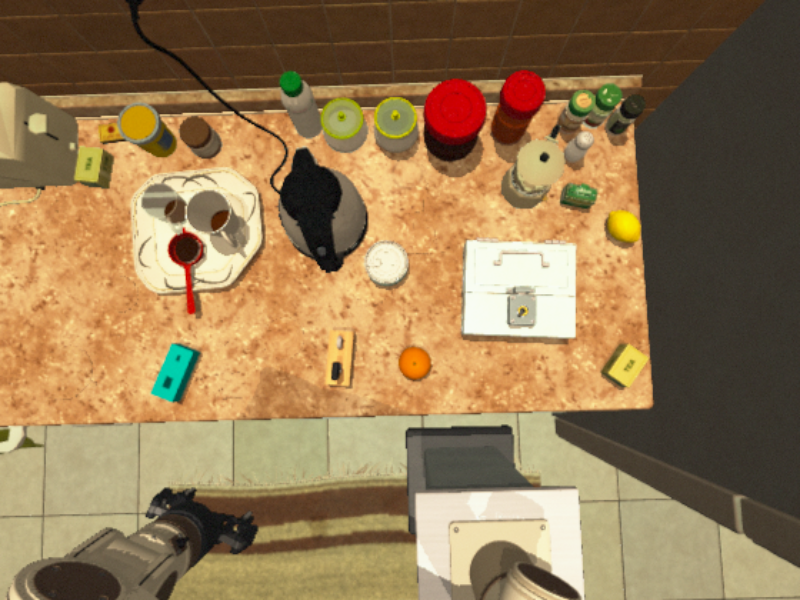

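View pics/sw.png

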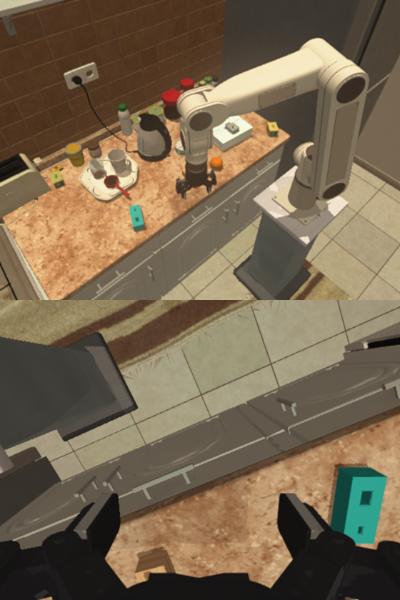

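Seen in the top view (800x600): the beech block is at (340,357), with a black-headed key at (336,370) and a grey flat key at (340,342). The lock is at (522,308), mandarin at (415,363), tin at (387,263) and the tea cartons at (627,366) and (92,167). The turquoise look-alike is at (176,373). The lower panel of the other picture shows the wrist camera, with turquoise at right and the beech block at the bottom edge.

```bash
cat > h.py <<'E'
import numpy as np,cv2,pickle
from rig import ctrl
def ray(c,u,v):
    o=-c["R"].T@c["t"]; d=c["R"].T@np.array([(u-c["cx"])/c["fx"],(v-c["cy"])/c["fy"],1.]); return o,d
def onz(c,u,v,z):
    o,d=ray(c,u,v); return o+d*(z-o[2])/d[2]
def tri(obs):  # least squares crossing of rays [(cam,u,v)], returns point and residuals
    A=np.zeros((3,3));b=np.zeros(3);L=[]
    for c,u,v in obs:
        o,d=ray(c,u,v);d=d/np.linalg.norm(d);P=np.eye(3)-np.outer(d,d);A+=P;b+=P@o;L.append((o,P))
    X=np.linalg.solve(A,b);return X,[round(float(np.linalg.norm(P@(X-o))),2) for o,P in L]
def proj(c,X):
    p=c["R"]@np.asarray(X,float)+c["t"];return c["fx"]*p[0]/p[2]+c["cx"],c["fy"]*p[1]/p[2]+c["cy"]
def Rd(yaw):  # tool down, tool x at yaw deg in world
    a=np.radians(yaw);c,s=np.cos(a),np.sin(a);return np.array([[c,s,0],[s,-c,0],[0,0,-1.]])
E
python3 - <<'E'
from h import *
d=pickle.load(open("d0.pkl","rb"));c=d["top"];k=.7
for n,u,v,z in(("key",336,370,90),("flat",340,342,68),("blk",340,357,38),("lock",522,308,88),("mand",415,363,32),("tin",387,263,40),("keeper",523,291,75)):print(n,onz(c,u*k,v*k,z).round())
s=ctrl.read_state();R=s["ee_rot"];w=d["wrist"];print(R.round(2));o=-w["R"].T@w["t"]
print(R.T@(o-s["tcp_pos"]),(w["R"]@R).round(3))
E
```

```text
key [394. 296.  90.]
flat [446. 290.  68.]
blk [417. 295.  38.]
lock [497. -50.  88.]
mand [401. 150.  32.]
tin [598. 199.  40.]
keeper [530. -56.  75.]
[[-0.92  0.4  -0.  ]
 [ 0.4   0.92 -0.  ]
 [ 0.   -0.   -1.  ]]
[ 7.16427676e+01  3.60766372e-02 -1.42030643e+02] [[-0.001  1.     0.   ]
 [-0.961 -0.001 -0.278]
 [-0.278 -0.     0.961]]
```

Run:
```python
from h import *
V={"k1":(415,325,215),"k2":(415,262,215),"l1":(500,-20,225),"l2":(500,-85,225)}
for y in(173,-7):
    for n,p in V.items():
        q=ctrl.ik(p,Rd(y));print(y,n,None if q is None else np.round(q,0))
d={}
for n,p in V.items():
    ctrl.move_ptp(p,Rd(173));ctrl.dwell(.25);d[n]=ctrl.camera("wrist");d[n]["tcp"]=ctrl.read_state()["tcp_pos"]
pickle.dump(d,open("d1.pkl","wb"));print(ctrl.read_state()["time_s"],ctrl.read_state()["ft_force"])
I=[d[n]["frame"][:,:,::-1] for n in V]
cv2.imwrite("pics/v4.png",cv2.resize(np.vstack([np.hstack(I[:2]),np.hstack(I[2:])]),(800,600)))
```

```text
173 k1 [38. 17.  3. 75.  0. 45.]
173 k2 [32. 13. -3. 74.  0. 39.]
173 l1 [-2. 14. -0. 76.  0.  5.]
173 l2 [-10.  15.   1.  76.   0.  -3.]
-7 k1 [  38.   17.    3.   75.    0. -135.]
-7 k2 [  32.   13.   -3.   74.    0. -141.]
-7 l1 [  -2.   14.   -0.   76.    0. -175.]
-7 l2 [-10.  15.   1.  76.   0. 177.]
4.2083 [-0.09160065  0.49460469  0.93570797]
```

View pics/v4.png

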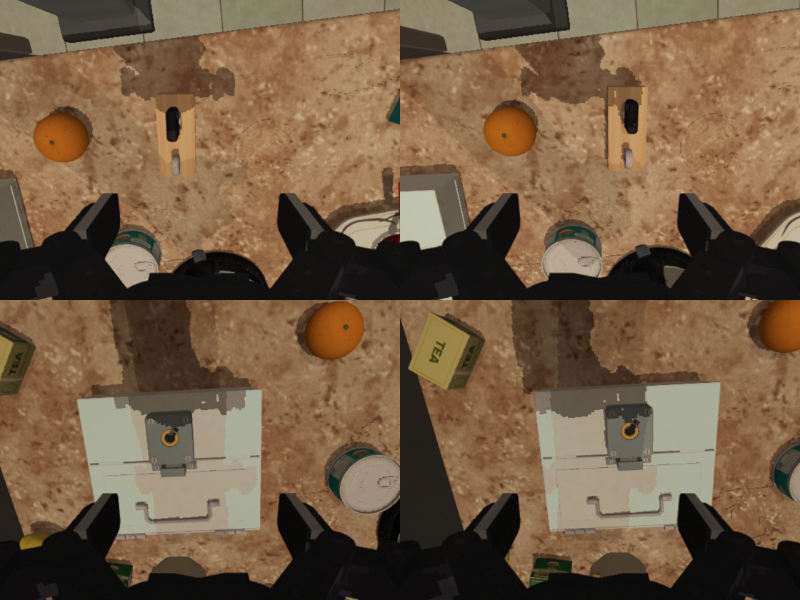

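The block and the black-headed key show at (173,123) in view 1 and (631,116) in view 2, with the flat key beside it at (176,163) and (629,158). The lock's plug is at (170,437) and (630,430), and the keeper is below it. Nothing here matches the turquoise look-alike. Next is one close crop to check the choice and measure.

Run:
```python
from h import *
d=pickle.load(open("d1.pkl","rb"))
def crop(n,u,v,w,h,s):return cv2.resize(d[n]["frame"][v-h//2:v+h//2,u-w//2:u+w//2,::-1],None,fx=s,fy=s,interpolation=cv2.INTER_CUBIC)
# 400x300 tiles, scale: keys 132/ (100x75) *4 ; 
T=[crop("k1",245,188,80,120,5),crop("k2",320,178,80,120,5)]
cv2.imwrite("pics/ck.png",np.hstack(T))
T=[crop("l1",238,198,80,120,5),crop("l2",322,188,80,120,5)]
cv2.imwrite("pics/cl.png",np.hstack(T))
```

```text
(no output)
```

View pics/ck.png

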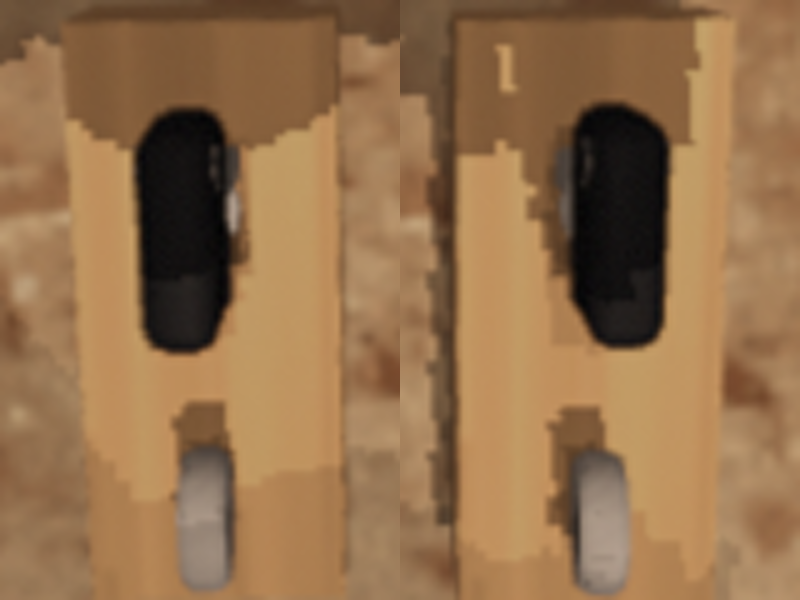

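View pics/cl.png

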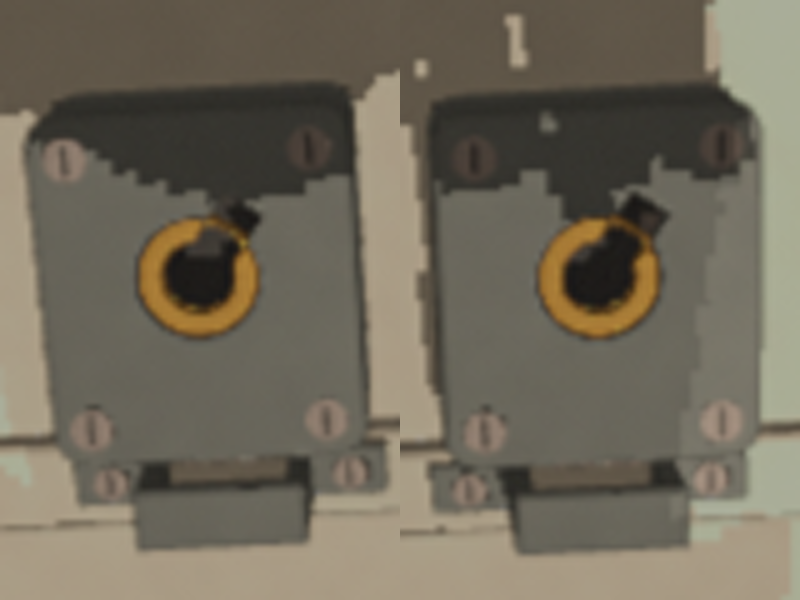

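The crop confirms the choice. The black plastic head, about (183,230) and (620,225), has a steel shank under it and stands 54 mm from the flat steel key at (205,520) and (600,520), in a beech block. The lock's brass plug is at (198,277) and (598,277), and its slot points to the upper right, at (242,217) and (645,217). The bolt and keeper lie below.

```bash
cat >> h.py <<'E'
def blob(c,kind,near,r=45):
    f=c["frame"];h=cv2.cvtColor(f,cv2.COLOR_RGB2HSV);m={"black":(h[...,2]<62)&(h[...,1]<120),
     "brass":(h[...,0]>14)&(h[...,0]<30)&(h[...,1]>140)&(h[...,2]>110)}[kind].astype(np.uint8)
    k=np.zeros_like(m);cv2.circle(k,(int(near[0]),int(near[1])),r,1,-1);m&=k
    if kind=="black":m=cv2.morphologyEx(m,cv2.MORPH_OPEN,np.ones((5,5),np.uint8))
    C=max(cv2.findContours(m,cv2.RETR_EXTERNAL,cv2.CHAIN_APPROX_NONE)[0],key=cv2.contourArea)
    (u,v),s,a=cv2.fitEllipse(C) if kind=="brass" else cv2.minAreaRect(C);return u,v,np.round(s,1),round(a,1)
E
python3 - <<'E'
from h import *
d=pickle.load(open("d1.pkl","rb"))
K=[(d["k1"],)+tuple(blob(d["k1"],"black",(242,174),32)),(d["k2"],)+tuple(blob(d["k2"],"black",(324,163),32))]
L=[(d["l1"],)+tuple(blob(d["l1"],"brass",(238,193),25)),(d["l2"],)+tuple(blob(d["l2"],"brass",(322,183),25))]
for o in K+L:print(o[1:])
k=tri([o[:3] for o in K]);l=tri([o[:3] for o in L]);print("key",k,"lock",l)
S={"l1":[(64,160),(308,148),(91,430),(325,418)],"l2":[(474,157),(722,146),(485,433),(722,423)]}
off={"l1":(198,138),"l2":(282-80,128)}
P=[]
for i in range(4):
    X,r=tri([(d[n],off[n][0]+S[n][i][0]/5,off[n][1]+S[n][i][1]/5) for n in S]);P.append(X);print(X.round(1),r)
P=np.array(P)
for n in S:
  Q=np.array([onz(d[n],off[n][0]+a/5,off[n][1]+b/5,88) for a,b in S[n]])
  print("yaw x",[np.degrees(np.arctan2(*(Q[j]-Q[i])[[1,0]])).round(1) for i,j in((0,2),(1,3))],"yaw y-90",[np.degrees(np.arctan2(*(Q[j]-Q[i])[[1,0]])).round(1)-90 for i,j in((0,1),(2,3))])
# block: side edges of top face (z=38) and flat key
ob={"k1":(205,128),"k2":(280-80,118)}
for n,E in {"k1":[(65,20),(95,590),(337,20),(343,590)],"k2":[(455,20),(457,590),(732,20),(715,590)]}.items():
  Q=[onz(d[n],ob[n][0]+a/5,ob[n][1]+b/5,38) for a,b in E];print(n,np.round(Q,1).tolist(),[np.degrees(np.arctan2(*(Q[i+1]-Q[i])[[1,0]])).round(1) for i in(0,2)])
f=tri([(d["k1"],205+205/5,128+520/5),(d["k2"],200+600/5,118+522/5)]);print("flat",f)
# slot ends
for n,a in(("l1",(242,215)),("l2",(648,213))):
  Q=onz(d[n],off[n][0]+a[0]/5,off[n][1]+a[1]/5,88)
  print("slot",Q.round(1))
E
```

```text
(241.5, 174.0, array([46., 17.]), 90.0)
(323.0, 163.0, array([46., 18.]), 90.0)
(237.27503967285156, 192.90512084960938, array([21. , 21.5]), 111.0)
(321.4323425292969, 182.96444702148438, array([20.9, 21.7]), 74.7)
key (array([393.74776793, 300.66301455,  73.21131996]), [0.02, 0.02]) lock (array([493.30661818, -49.19789835,  86.10972087]), [0.07, 0.07])
[472.8 -66.1  88. ] [0.03, 0.03]
[475.4 -29.2  88.8] [0.08, 0.08]
[515.6 -69.   88.7] [0.13, 0.13]
[518.2 -32.3  89. ] [0.31, 0.31]
yaw x [np.float64(-4.1), np.float64(-4.1)] yaw y-90 [np.float64(-4.099999999999994), np.float64(-3.9000000000000057)]
yaw x [np.float64(-3.9), np.float64(-4.1)] yaw y-90 [np.float64(-4.400000000000006), np.float64(-4.5)]
k1 [[362.3, 282.1, 38.0], [464.2, 270.7, 38.0], [367.8, 327.4, 38.0], [469.7, 315.7, 38.0]] [np.float64(-6.4), np.float64(-6.6)]
k2 [[362.4, 280.8, 38.0], [462.8, 269.9, 38.0], [368.1, 326.6, 38.0], [468.5, 316.4, 38.0]] [np.float64(-6.2), np.float64(-5.8)]
flat (array([446.22249196, 295.25607199,  58.04388425]), [0.05, 0.05])
slot [484.4 -40.6  88. ]
slot [484.4 -40.9  88. ]
```

Run:
```python
from h import *
d={}
for n,p in{"m1":(385,262,190),"m2":(385,325,190)}.items():
    ctrl.move_ptp(p,Rd(-6.3));ctrl.dwell(.25);d[n]=ctrl.camera("wrist")
pickle.dump(d,open("d2.pkl","wb"));print(ctrl.read_state()["time_s"])
X0=np.array([393.7,300.7,73.2]);K=[]
for n in d:
    b=blob(d[n],"black",proj(d[n],X0),45);print(proj(d[n],X0),b);K.append((d[n],)+tuple(b[:2]))
print(tri(K))
T=[]
for n in d:
    u,v=map(int,proj(d[n],X0));T.append(cv2.resize(d[n]["frame"][v-60:v+60,u-40:u+40,::-1],None,fx=5,fy=5,interpolation=cv2.INTER_CUBIC));print(u-40,v-60)
cv2.imwrite("pics/cm.png",np.hstack(T))
```

```text
7.2167
(np.float64(222.96206525247197), np.float64(196.053383213439)) (222.5, 198.0, array([52., 21.]), 90.0)
(np.float64(309.8871923587378), np.float64(186.15343935073722)) (309.5, 188.0, array([52., 19.]), 90.0)
(array([392.50991576, 301.12957396,  73.84132419]), [0.04, 0.04])
182 136
269 126
```

View pics/cm.png

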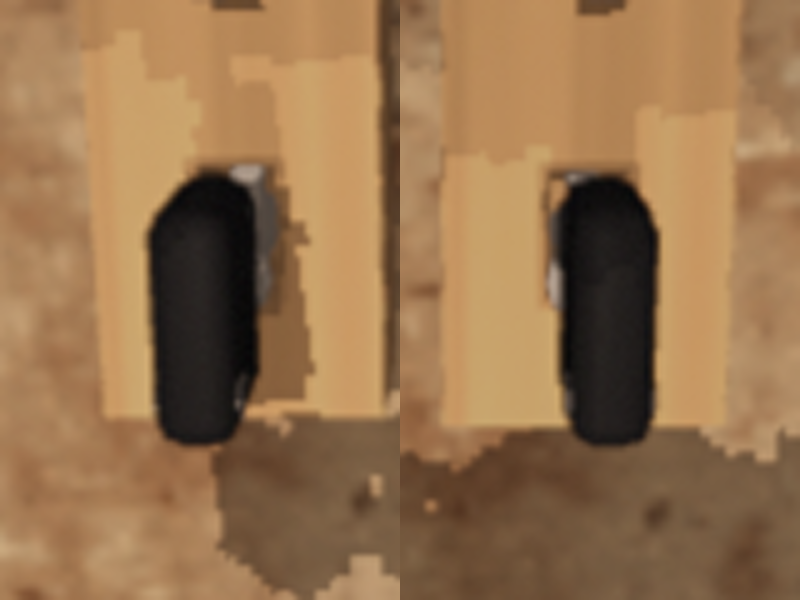

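The view shows the key head at about (205,305) and (605,305), with the steel lug pointing up the image towards the flat key, as described. Averaging the two opposite views puts the axis at (393.1, 300.9). Grasping now.

```bash
cat >> h.py <<'E'
def st(m=""):
    s=ctrl.read_state();print(m,round(s["time_s"],2),s["tcp_pos"].round(2),"F",s["ft_force"].round(1),"M",s["torque"].round(3),"op",round(s["opening"],3),round(s["grasp_force"],1),"q6",s["q"][5].round(1));return s
E
python3 - <<'E'
from h import *
R=Rd(-6.3);p=[393.1,300.9]
ctrl.move_ptp(p+[100],R);st();ctrl.move_l(p+[55],vel=80);st()
ctrl.gripper_close(34);st("closed");ctrl.dwell(.2);st()
ctrl.move_l(p+[75],vel=40);st("lift");ctrl.move_l(p+[165],vel=150);st()
L=np.array([493.3,-49.2]);yaw=-4.1+145
ctrl.move_ptp(list(L)+[88+47+25],Rd(yaw));ctrl.dwell(.2);s=st("over")
c=ctrl.camera("wrist");c["s"]=s;t=ctrl.camera("top");pickle.dump((c,t),open("d3.pkl","wb"))
X0=[493.3,-49.2,100];u,v=map(int,proj(c,X0));print(u,v)
cv2.imwrite("pics/over.png",cv2.resize(c["frame"][v-60:v+60,u-80:u+80,::-1],None,fx=5,fy=5,interpolation=cv2.INTER_CUBIC))
E
```

```text
7.67 [393.06 300.48 100.2 ] F [ 0.7  0.3 -0. ] M [ 0.022 -0.032  0.007] op 0.999 0.0 q6 -136.3
 8.38 [393.53 301.38  55.59] F [-0.   0.4 -0.5] M [ 0.021 -0.04  -0.05 ] op 0.996 0.0 q6 -136.3
closed 9.04 [393.18 301.04  55.13] F [-0.   0.8  1.3] M [ 0.09   0.086 -0.08 ] op 0.138 37.2 q6 -136.3
 9.24 [393.2  301.06  55.16] F [0.2 0.6 1.7] M [0.102 0.015 0.013] op 0.134 37.3 q6 -136.3
lift 9.89 [393.15 300.9   75.14] F [ 0.4 -0.  -0.4] M [ 0.028 -0.042 -0.009] op 0.134 37.2 q6 -136.3
 10.64 [392.58 300.52 164.14] F [ 0.3 -0.5 -0.2] M [ 0.016 -0.019 -0.003] op 0.134 37.1 q6 -136.3
over 13.35 [493.34 -48.94 160.03] F [-0.4  0.2 -1.1] M [-0.07   0.026 -0.014] op 0.137 37.1 q6 33.4
277 231
```

View pics/over.png

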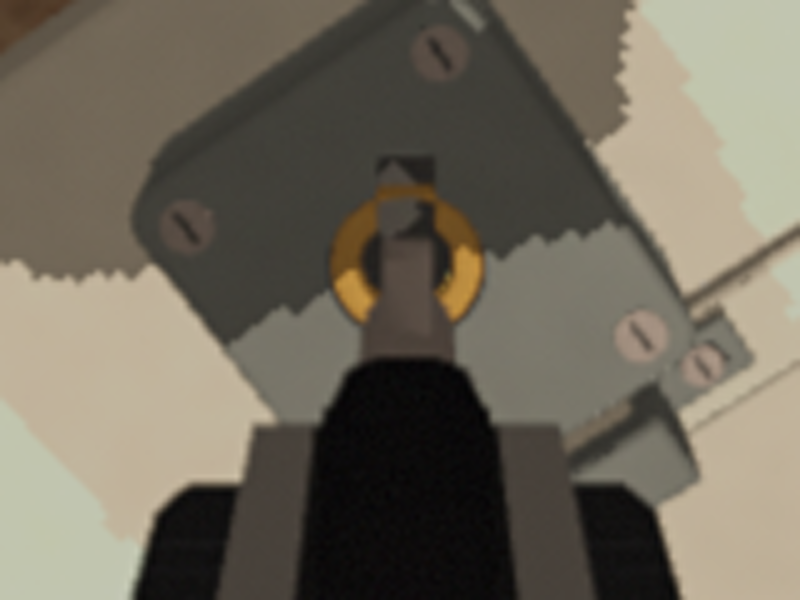

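The key in the hand hangs on the plug's column: lug at (407,250), ring centre about (407,265), slot at (405,180). It is aligned sideways and in angle. I'll check the radial direction numerically.

Run:
```python
from h import *
c,t=pickle.load(open("d3.pkl","rb"));s=c["s"]
u0,v0=277-80,231-60
f=lambda a,b:(u0+a/5,v0+b/5)
# ring: left/right extremes at cols 331,485 (row ~265); top 186
print("ring centre",onz(c,*f(408,264),86.1))
R=Rd(-4.1+145);tcp=s["tcp_pos"]
for zt in(0,.5):
  # lug outer bottom edge: key (12.5,±2.5,8..9.5) top (12.5,±2.5,16); predicted
  for P in((12.5,-2.5,-16),(12.5,2.5,-16),(12.5,-2.5,-9.5),(12.5,2.5,-9.5),(12,0,-8),(5,0,-16)):
    X=tcp+R@np.array([P[0],P[1],47+P[2]]);u,v=proj(c,X);print(P,round((u-u0)*5),round((v-v0)*5))
  break
for z in(88,):
  for r in((-4.1+145),):
    a=np.radians(r);C=np.array([493.3,-49.2])
    X=[*(C+14*np.array([np.cos(a),np.sin(a)])),z];u,v=proj(c,X);print("slot end pred",(u-u0)*5,(v-v0)*5)
S=[onz(c,*f(*q),88.6).round(1) for q in((438,53),(187,227),(641,335))];print(S)
```

```text
ring centre [493.79362045 -49.01631144  86.1       ]
(12.5, -2.5, -16) 381 278
(12.5, 2.5, -16) 432 278
(12.5, -2.5, -9.5) 382 257
(12.5, 2.5, -9.5) 431 257
(12, 0, -8) 406 257
(5, 0, -16) 407 350
slot end pred 404.20373554292894 154.85805168075288
[array([475.3, -29.5,  88.6]), array([472.8, -66.1,  88.6]), array([518.1, -32.2,  88.6])]
```

Run:
```python
from h import *
c,t=pickle.load(open("d3.pkl","rb"));R=Rd(140.9);tcp=c["s"]["tcp_pos"]
for v in range(206,248):print(v,(v-171)*5,c["frame"][v,[275,278,281]].tolist(),c["depth"][v,278].round(1))
def pr(P):
    u,v=proj(c,tcp+R@np.array([P[0],P[1],47-P[2]]));return round(u,1),round(v,1)
for P in((12.5,0,16),(12.5,0,8),(11,0,8),(5,0,16),(5,0,50),(17,0,50),(17,0,82),(14,0,50)):print(P,pr(P),(c["R"]@(tcp+R@np.array([P[0],P[1],47-P[2]]))+c["t"])[2].round(1))
```

```text
206 175 [[75, 70, 63], [71, 64, 59], [38, 35, 33]] 247.5
207 180 [[78, 68, 56], [81, 70, 58], [52, 42, 32]] 246.9
208 185 [[88, 65, 37], [90, 66, 39], [85, 60, 29]] 227.7
209 190 [[94, 66, 28], [94, 67, 30], [96, 67, 28]] 224.1
210 195 [[92, 70, 41], [86, 70, 50], [91, 66, 35]] 249.2
211 200 [[81, 71, 59], [77, 70, 60], [59, 47, 34]] 248.5
212 205 [[75, 69, 62], [76, 71, 64], [41, 38, 36]] 248.3
213 210 [[75, 69, 62], [75, 71, 62], [47, 44, 40]] 249.8
214 215 [[75, 69, 62], [77, 73, 64], [43, 40, 36]] 249.7
215 220 [[75, 69, 62], [75, 70, 62], [35, 34, 30]] 249.4
216 225 [[76, 70, 63], [60, 55, 50], [36, 35, 31]] 249.8
217 230 [[75, 69, 63], [44, 39, 36], [38, 37, 32]] 250.4
218 235 [[66, 59, 54], [51, 45, 40], [51, 47, 41]] 249.9
219 240 [[74, 64, 57], [72, 63, 55], [71, 62, 55]] 187.7
220 245 [[76, 66, 58], [80, 70, 61], [82, 72, 64]] 185.9
221 250 [[75, 66, 57], [82, 71, 62], [86, 74, 66]] 185.0
222 255 [[77, 66, 58], [82, 71, 62], [88, 77, 68]] 183.2
223 260 [[85, 73, 64], [86, 74, 65], [89, 77, 68]] 182.5
224 265 [[88, 76, 67], [87, 75, 67], [89, 77, 68]] 181.8
225 270 [[87, 75,
[... 1027 characters left out ...]
10], [14, 12, 11], [12, 10, 10]] 143.8
244 365 [[7, 7, 8], [5, 6, 7], [7, 5, 7]] 143.4
245 370 [[10, 11, 10], [10, 9, 11], [10, 9, 9]] 142.3
246 375 [[10, 11, 9], [8, 8, 8], [10, 10, 9]] 140.7
247 380 [[12, 13, 13], [9, 9, 10], [9, 8, 9]] 139.3
(12.5, 0, 16) (np.float64(278.3), np.float64(226.5)) 182.7
(12.5, 0, 8) (np.float64(278.3), np.float64(221.5)) 190.4
(11, 0, 8) (np.float64(278.3), np.float64(224.3)) 190.8
(5, 0, 16) (np.float64(278.3), np.float64(240.9)) 184.8
(5, 0, 50) (np.float64(278.4), np.float64(271.1)) 152.2
(17, 0, 50) (np.float64(278.4), np.float64(243.5)) 148.8
(17, 0, 82) (np.float64(278.6), np.float64(280.7)) 118.1
(14, 0, 50) (np.float64(278.4), np.float64(250.5)) 149.7
```

The lug sits about 1.8 mm farther out than nominal, and the ring is 0.4 mm the other way. I'll shift −2 mm along tool x, go down to just above the face and recheck.

Run:
```python
from h import *
R=Rd(140.9);p=np.array([493.34,-49.0,0])-2.0*R[:,0]+.2*R[:,1]
p[2]=88+47+2.5
ctrl.move_l(p,vel=60);ctrl.dwell(.2);s=st("near")
c=ctrl.camera("wrist");c["s"]=s;pickle.dump(c,open("d4.pkl","wb"))
cv2.imwrite("pics/near.png",cv2.resize(c["frame"][171:261,218:338,::-1],None,fx=6.6,fy=6.6,interpolation=cv2.INTER_CUBIC))
tcp=s["tcp_pos"]
def pr(P):
    u,v=proj(c,tcp+R@np.array([P[0],P[1],47-P[2]]));return round(u,1),round(v,1)
for P in((12.5,0,16),(12.5,0,9.5),(5,0,16),(17,0,50)):print(P,pr(P))
b=blob(c,"brass",proj(c,[493.5,-49.1,86]),25);print(b)
a=np.radians(140.9)
for C in((493.8,-49),(493.3,-49.2)):
  for rr,z in((14,88),(8,86),(-8,86)):print("lock",rr,np.round(proj(c,[C[0]+rr*np.cos(a),C[1]+rr*np.sin(a),z]),1))
for v in range(195,246):print(v,c["frame"][v,[274,278,282]].sum(1).tolist(),c["depth"][v,278].round(0),end=";")
```

```text
near 14.18 [495.3  -50.13 137.81] F [-0.3 -0.2 -1.3] M [-0.021  0.026 -0.047] op 0.134 37.1 q6 33.3
(12.5, 0, 16) (np.float64(278.3), np.float64(226.5))
(12.5, 0, 9.5) (np.float64(278.2), np.float64(222.3))
(5, 0, 16) (np.float64(278.3), np.float64(240.8))
(17, 0, 50) (np.float64(278.4), np.float64(243.4))
(289.895751953125, 238.68704223632812, array([4.5, 8.3]), 18.5)
lock 14 [278.1 209.1]
lock 8 [278.1 218.6]
lock -8 [278.1 246.1]
lock 14 [277.2 208.6]
lock 8 [277.2 218.2]
lock -8 [277.3 245.6]
195 [189, 186, 187] 198.0;196 [188, 188, 189] 198.0;197 [189, 188, 186] 199.0;198 [184, 186, 186] 199.0;199 [184, 188, 186] 198.0;200 [185, 185, 186] 199.0;201 [188, 186, 187] 200.0;202 [188, 186, 186] 200.0;203 [187, 184, 188] 199.0;204 [189, 188, 187] 200.0;205 [187, 186, 188] 200.0;206 [187, 189, 187] 200.0;207 [189, 186, 187] 200.0;208 [156, 153, 152] 200.0;209 [116, 117, 121] 226.0;210 [104, 102, 110] 226.0;211 [107, 106, 104] 225.0;212 [105, 102, 106] 225.0;213 [100, 106, 108] 225.0;214 [117, 120, 124] 225.0;215 [172, 174, 173] 205.0;216 [189, 190, 191] 203.0;217 [214, 180, 215] 203.0;218 [181, 162, 204] 227.0;219 [181, 194, 198] 188.0;220 [188, 212, 212] 185.0;221 [185, 212, 224] 184.0;222 [192, 218, 231] 183.0;223 [215, 228, 235] 183.0;224 [219, 230, 236] 183.0;225 [219, 229, 232] 183.0;226 [217, 228, 234] 184.0;227 [215, 231, 234] 183.0;228 [211, 228, 234] 184.0;229 [208, 230, 232] 184.0;230 [214, 228, 233] 184.0;231 [213, 231, 234] 184.0;232 [212, 232, 235] 184.0;233 [207, 226, 235] 183.0;234 [205, 224, 237] 184.0;235 [204, 227, 235] 184.0;236 [200, 222, 237] 185.0;237 [197, 204, 234] 184.0;238 [198, 197, 208] 183.0;239 [201, 200, 197] 182.0;240 [202, 203, 203] 180.0;241 [201, 200, 202] 180.0;242 [114, 116, 114] 145.0;243 [37, 36, 38] 144.0;244 [28, 27, 16] 142.0;245 [31, 27, 31] 141.0;
```

View pics/near.png

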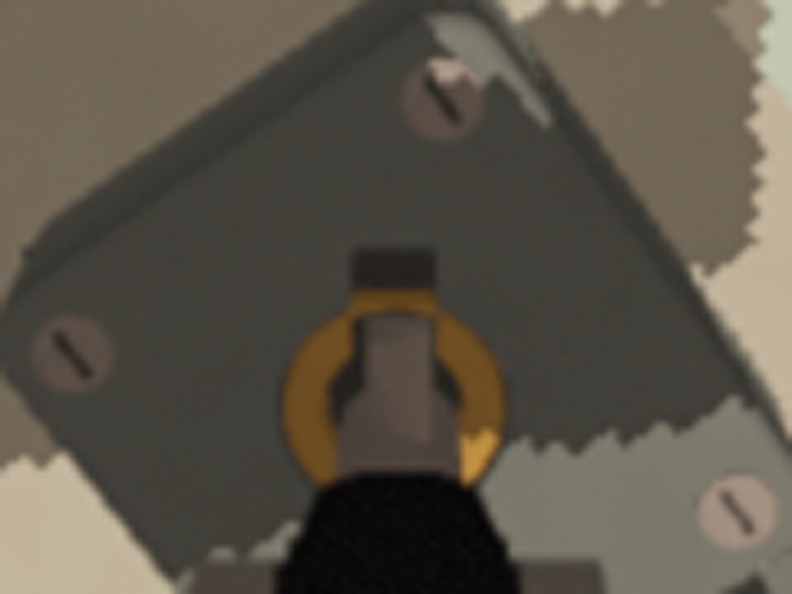

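Lug and slot now line up radially, at rows 312 and 250, as predicted for a centred key. There is a 0.25 mm sideways offset (lug column 397.5, slot column 394). I'll correct that and go in, watching the force.

Run:
```python
from h import *
R=Rd(140.9);s=ctrl.read_state()
p=np.array([493.34,-49.0,0])-2.0*R[:,0]-.05*R[:,1]
F0=s["ft_force"];M0=s["torque"];np.save("f0.npy",np.r_[F0,M0])
z=137.5;b=R[:,0];
while z>111:
    z-=2 if z>125 else 1.5
    ctrl.move_l([p[0],p[1],z],vel=40);ctrl.dwell(.03)
    s=ctrl.read_state();dF=s["ft_force"]-F0
    print(round(s["time_s"],2),z,s["tcp_pos"].round(2),"tool F",(R.T@dF).round(1),"M",(R.T@(s["torque"]-M0)).round(3))
    if dF[2]>4 or np.hypot(*dF[:2])>8:break
```

```text
14.51 135.5 [494.81 -50.29 135.48] tool F [-0.2  0.8  0.5] M [-0.006 -0.015  0.039]
14.79 133.5 [494.77 -50.3  133.38] tool F [-0.2  0.1 -0.8] M [-0.031 -0.063  0.029]
15.07 131.5 [494.76 -50.31 131.36] tool F [0.6 0.  0.6] M [ 0.007 -0.055  0.02 ]
15.36 129.5 [494.76 -50.28 129.38] tool F [ 0.4 -0.1  0.2] M [ 0.07  -0.013  0.043]
15.64 127.5 [494.76 -50.29 127.37] tool F [ 0.2 -0.   0.8] M [-0.03  -0.058  0.039]
15.93 125.5 [494.77 -50.3  125.4 ] tool F [ 0.5  0.4 -0.1] M [ 0.009 -0.031  0.018]
16.21 123.5 [494.74 -50.28 123.39] tool F [0.7 0.1 0. ] M [ 0.005 -0.087 -0.047]
16.49 122.0 [494.81 -50.31 121.94] tool F [0.6 0.3 0.5] M [ 0.046 -0.085  0.037]
16.77 120.5 [494.79 -50.28 120.41] tool F [-0.5 -0.5  0.1] M [ 0.071 -0.032  0.01 ]
17.06 119.0 [494.8  -50.29 118.94] tool F [0.5 0.6 0.6] M [-0.016 -0.034  0.013]
17.34 117.5 [494.8  -50.27 117.4 ] tool F [ 0.5 -0.1 -0.3] M [ 0.004 -0.019  0.044]
17.62 116.0 [494.83 -50.28 115.95] tool F [ 0.4 -0.6  0.3] M [ 0.046 -0.044  0.017]
17.91 114.5 [494.8  -50.25 114.41] tool F [ 1.5 -0.6 -0.4] M [0.05  0.003 0.01 ]
18.19 113.0 [494.8  -50.29 112.93] tool F [ 0.1 -0.6  0.7] M [-0.05  -0.035  0.052]
18.48 111.5 [495.09 -50.34 111.66] tool F [-0.1  0.4 -0.6] M [ 0.012 -0.087  0.011]
18.76 110.0 [495.26 -50.35 111.48] tool F [ 1.2 -2.3 -8.1] M [0.33  0.486 0.02 ]
```

The key went in without side contact and stands on the bottom at the nominal depth. Now I'll turn it by feel.

```bash
cat >> h.py <<'E'
A=np.array([493.34,-49.0])  # lock axis in tool coordinates
ROFF=2.0
def pose(yaw,z):
    R=Rd(yaw);q=np.r_[A,z]-ROFF*R[:,0]-.05*R[:,1];q[2]=z;return q,R
def turn(yaw,z,vel=20):
    q,R=pose(yaw,z);ctrl.move_l(q,vel=vel,rotation=R)
def feel(n=4):
    L=[]
    for _ in range(n):
        ctrl.dwell(.02);s=ctrl.read_state();L.append(np.r_[s["ft_force"],s["torque"]])
    return s,np.mean(L,0)
E
python3 - <<'E'
from h import *
y0=140.9;Z=111.7;turn(y0,Z);s,B=feel(8);np.save("b.npy",B);print(s["time_s"],B.round(3),s["tcp_pos"])
a=0
while a<48:
    a+=4;turn(y0-a,Z);s,w=feel(3);R=s["ee_rot"];d=w-B
    yaw=np.degrees(np.arctan2(R[1,0],R[0,0]))
    print(a,round(s["time_s"],2),"act",round(y0-yaw,1),"Mz",d[5].round(3),"F tool",(R.T@d[:3]).round(1),"z",s["tcp_pos"][2].round(1),"q6",s["q"][5].round(1))
    if abs(d[5])>.13 or np.linalg.norm(d[:3])>12:break
E
```

```text
19.1417 [-0.45  -0.056  1.925  0.006  0.078 -0.01 ] [494.86468895 -50.30664544 111.65335231]
4 19.44 act 3.9 Mz 0.0 F tool [-0.5  0.3  0.8] z 111.7 q6 37.2
8 19.74 act 7.9 Mz 0.014 F tool [-0.4  0.5  1. ] z 111.6 q6 41.1
12 20.04 act 11.9 Mz 0.023 F tool [-0.1 -0.1  0.2] z 111.7 q6 45.1
16 20.34 act 15.9 Mz 0.036 F tool [ 0.  -2.2 -0.4] z 111.6 q6 49.1
20 20.64 act 19.9 Mz 0.064 F tool [-0.3 -3.3 -1. ] z 111.6 q6 53.1
24 20.94 act 23.9 Mz 0.101 F tool [-0.7 -3.5 -1.3] z 111.6 q6 57.1
28 21.24 act 27.9 Mz 0.06 F tool [-0.7 -3.9 -1.7] z 111.6 q6 61.1
32 21.54 act 31.9 Mz 0.071 F tool [-1.1 -4.  -1.2] z 111.6 q6 65.1
36 21.84 act 35.9 Mz 0.066 F tool [-0.9 -3.5 -0.4] z 111.6 q6 69.1
40 22.14 act 39.9 Mz 0.063 F tool [-0.8 -2.8 -0.6] z 111.6 q6 73.1
44 22.44 act 43.9 Mz 0.043 F tool [-0.3 -2.5  0.1] z 111.6 q6 77.1
48 22.74 act 47.9 Mz 0.04 F tool [-0.8 -2.   0. ] z 111.6 q6 81.1
```

Run:
```python
from h import *
y0=140.9;Z=111.7;B=np.load("b.npy");a=48
while a<93:
    a+=1;turn(y0-a,Z,10);s,w=feel(3);d=w-B
    if d[5]>.085:s,w=feel(5);d=w-B
    R=s["ee_rot"];yaw=np.degrees(np.arctan2(R[1,0],R[0,0]))
    print(a,round(s["time_s"],2),"act",round(y0-yaw,2),"Mz",d[5].round(3),"F",(R.T@d[:3]).round(1))
    if d[5]>.14 or np.linalg.norm(d[:3])>14:break
```

```text
49 23.12 act 48.97 Mz 0.072 F [ 0.2 -1.9  1.1]
50 23.43 act 49.98 Mz 0.066 F [ 0.3 -1.9  1.6]
51 23.81 act 50.99 Mz 0.076 F [ 1.2 -1.1  2.3]
52 24.11 act 51.99 Mz 0.069 F [ 1.7 -0.9  1.7]
53 24.41 act 52.99 Mz 0.074 F [ 1.4 -0.8  3.2]
54 24.79 act 53.99 Mz 0.069 F [ 3.  -0.1  3.1]
55 25.09 act 54.99 Mz 0.073 F [ 2.6 -0.7  3.4]
56 25.39 act 55.99 Mz 0.074 F [3.2 0.2 3.9]
57 25.69 act 56.99 Mz 0.077 F [ 3.6 -0.6  4. ]
58 25.99 act 57.99 Mz 0.069 F [4.2 0.  4.8]
59 26.38 act 58.99 Mz 0.063 F [ 4.  -0.1  4.5]
60 26.76 act 59.99 Mz 0.069 F [4.4 0.3 4.6]
61 27.06 act 60.99 Mz 0.053 F [4.7 0.8 4.7]
62 27.36 act 61.99 Mz 0.083 F [4.6 0.3 4.3]
63 27.66 act 62.99 Mz 0.061 F [4.6 0.2 5. ]
64 28.04 act 63.99 Mz 0.066 F [4.5 0.7 5. ]
65 28.43 act 64.99 Mz 0.117 F [4.6 0.8 4.7]
66 28.81 act 65.99 Mz 0.159 F [ 5.1 -0.   4.4]
```

Run:
```python
from h import *
y0=140.9;Z=111.7;B=np.load("b.npy")
s,w=feel(8);print("hold",(w-B).round(3));m=(w-B)[5];a=66
if m<.165:
    a=66.4;turn(y0-a,Z,10);s,w=feel(8);print("firm",(w-B).round(3))
for a in list(range(62,2,-6))+[2]:
    turn(y0-a,Z,10);s,w=feel(2);d=w-B;R=s["ee_rot"];print(a,round(s["time_s"],2),"Mz",d[5].round(3),"F",(R.T@d[:3]).round(1))
    if abs(d[5])>.1 and a<60:break
```

```text
hold [ 1.742  4.503 -4.281  1.069 -0.341  0.164]
firm [ 1.206  4.556 -4.032  1.097 -0.332  0.166]
62 29.61 Mz -0.008 F [1.8 1.3 2.9]
56 29.9 Mz -0.008 F [1.5 0.8 2.2]
50 30.19 Mz 0.043 F [0.1 1.8 2.4]
44 30.48 Mz -0.063 F [-0.1  2.7  2.2]
38 30.77 Mz -0.044 F [-0.6  3.2  1.7]
32 31.07 Mz -0.018 F [-2.   3.8  1.6]
26 31.36 Mz -0.033 F [-2.6  4.1  1.6]
20 31.65 Mz 0.007 F [-2.2  4.6  1.7]
14 31.94 Mz -0.011 F [-1.   3.8  0.8]
8 32.23 Mz 0.008 F [-1.2  3.7  0.9]
2 32.52 Mz -0.014 F [-1.2  3.9  0. ]
```

Run:
```python
from h import *
y0=140.9;B=np.load("b.npy");turn(y0,111.7,10);s,w=feel(4);R=s["ee_rot"];d=w-B;print("a0",s["time_s"],d[5].round(3),(R.T@d[:3]).round(1))
q,R=pose(y0,111.7);q=q+.3*R[:,1]
z=111.7
while z<139:
    z+=1.5
    ctrl.move_l([q[0],q[1],z],vel=30);s,w=feel(2);d=w-B
    print(round(s["time_s"],2),z,s["tcp_pos"][2].round(2),"Mz",d[5].round(3),"F",(R.T@d[:3]).round(1),"op",s["opening"].round(3))
    if d[2]<-5.5:break
```

```text
a0 32.8417 -0.029 [-1.1  3.9 -0.2]Traceback (most recent call last):
  File "<stdin>", line 8, in <module>
AttributeError: 'float' object has no attribute 'round'
```

Run:
```python
from h import *
y0=140.9;B=np.load("b.npy")
q,R=pose(y0,111.7);q=q+.3*R[:,1]
z=112.2
while z<139:
    z+=1.5
    ctrl.move_l([q[0],q[1],z],vel=30);s,w=feel(2);d=w-B
    print(round(s["time_s"],2),z,s["tcp_pos"][2].round(2),"Mz",d[5].round(3),"F",(R.T@d[:3]).round(1))
    if d[2]<-5.5:break
```

```text
33.41 113.7 113.32 Mz -0.023 F [0.7 3.3 3.1]
33.69 115.2 115.26 Mz -0.01 F [0.3 1.5 2.1]
33.98 116.7 116.89 Mz -0.002 F [0.  1.5 1.8]
34.26 118.2 118.27 Mz 0.042 F [-0.6  0.5  1.9]
34.54 119.7 119.77 Mz 0.006 F [-0.4  0.3  2.9]
34.83 121.2 121.28 Mz 0.004 F [0.2 0.7 2.3]
35.11 122.7 122.77 Mz -0.005 F [-0.5  1.1  2.4]
35.39 124.2 124.27 Mz 0.007 F [-0.2  0.8  2.3]
35.67 125.7 125.78 Mz 0.023 F [-0.5  0.8  2.5]
35.96 127.2 127.28 Mz 0.0 F [-0.3  0.8  1.8]
36.24 128.7 128.79 Mz 0.017 F [-0.   0.1  1.9]
36.52 130.2 130.29 Mz 0.028 F [-0.9  0.4  2.4]
36.81 131.7 131.76 Mz 0.03 F [-1.1 -0.1  2.7]
37.09 133.2 133.28 Mz 0.018 F [-0.1  0.7  2.4]
37.38 134.7 134.79 Mz 0.002 F [-0.6  0.8  2.7]
37.66 136.2 136.29 Mz 0.024 F [-0.5 -0.4  2.6]
37.94 137.7 137.78 Mz -0.01 F [0.5 0.3 2.5]
38.23 139.2 139.26 Mz -0.005 F [-0.1  0.3  1.5]
```

Run:
```python
from h import *
ctrl.move_l([493.3,-49.2,160],vel=120);ctrl.dwell(.2);s=st()
c=ctrl.camera("wrist");pickle.dump(c,open("d5.pkl","wb"))
o=pickle.load(open("d3.pkl","rb"))[0]
a=[x["frame"][171:291,197:357,::-1] for x in(o,c)]
cv2.imwrite("pics/after.png",cv2.resize(np.hstack(a),(800,300),interpolation=cv2.INTER_CUBIC))
for r in(222,226,230,234,239,241):
    print(r,[(np.where(x["depth"][r,255:300]<200)[0][[0,-1]]+255).tolist() for x in(o,c)])
print([[int(v) for v in x["depth"][205:245,278]] for x in(o,c)])
```

```text
38.75 [492.84 -49.17 159.29] F [-1.   1.4 -0.2] M [-0.054 -0.016  0.027] op 0.134 37.1 q6 33.4
222 [[273, 282], [273, 282]]
226 [[273, 282], [273, 282]]
230 [[272, 283], [272, 288]]
234 [[270, 286], [270, 286]]
239 [[269, 287], [269, 287]]
241 [[269, 287], [269, 287]]
[[246, 247, 246, 227, 224, 249, 248, 248, 249, 249, 249, 249, 250, 249, 187, 185, 185, 183, 182, 181, 182, 185, 184, 183, 184, 184, 184, 185, 184, 184, 186, 185, 184, 182, 181, 181, 178, 145, 143, 143], [246, 245, 246, 247, 226, 225, 246, 249, 248, 247, 247, 249, 248, 248, 186, 185, 185, 183, 183, 183, 183, 183, 182, 183, 183, 184, 185, 184, 183, 184, 184, 184, 184, 182, 180, 181, 179, 144, 143, 143]]
```

View pics/after.png

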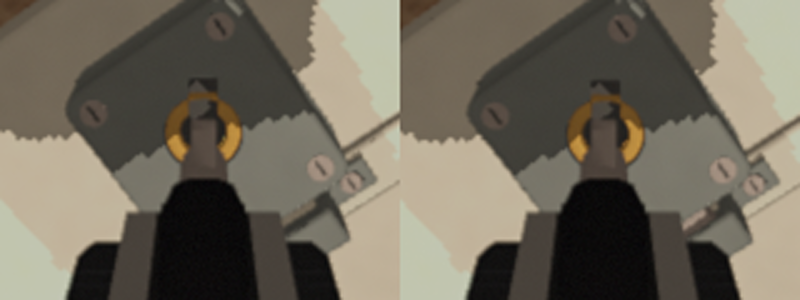

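The views before and after (left and right) show the key unchanged in the hand and the slot free. The bolt now spans into the keeper, at (705,218). Next I take the key back to its pocket, shifted −1.3 mm to centre the slightly leaning key.

Run:
```python
from h import *
R=Rd(-6.3);p=np.array([393.1,300.9,0])-1.3*R[:,0]
p[2]=165;ctrl.move_ptp(p,R);p[2]=92;ctrl.move_l(p,vel=120);ctrl.dwell(.15);s,B=feel(5);st("above")
z=92
while z>54.5:
    z-=3 if z>58.5 else 1
    p[2]=z;ctrl.move_l(p,vel=40);s,w=feel(2);d=w-B
    print(round(s["time_s"],2),z,s["tcp_pos"].round(2),"F",(R.T@d[:3]).round(1))
    if d[2]>4 or np.hypot(*d[:2])>6:break
```

```text
above 42.3 [392.35 301.48  92.86] F [-0.4 -0.1  0.1] M [-0.037  0.031 -0.003] op 0.134 37.1 q6 -136.2
42.58 89 [391.67 300.96  88.91] F [ 0.4 -0.4 -0.3]
42.87 86 [391.64 300.93  85.77] F [ 0.  -0.   0.1]
43.15 83 [391.69 300.94  82.81] F [-0.1  0.1  0.4]
43.43 80 [391.69 300.96  79.84] F [ 0.5 -0.1 -0.2]
43.72 77 [391.67 300.94  76.81] F [ 0.1 -0.1  0.2]
44.0 74 [391.68 300.94  73.84] F [ 0.2 -0.   0.1]
44.28 71 [391.69 300.96  70.83] F [0.1 0.3 0.4]
44.57 68 [391.69 300.94  67.86] F [0.4 0.2 0.3]
44.85 65 [391.69 300.94  64.84] F [-0.3 -0.5  0. ]
45.13 62 [391.67 300.95  61.84] F [-0.  -0.1 -0.2]
45.42 59 [391.69 300.95  58.83] F [ 0.3  0.3 -0.4]
45.7 56 [391.68 300.96  55.83] F [ 0.1  0.1 -0.5]
45.98 55 [391.97 301.17  55.15] F [-0.1  0.1 -0.7]
46.27 54 [392.05 301.24  55.03] F [-1.1  1.2 -7.7]
```

Run:
```python
from h import *
R=Rd(-6.3);p=np.array([393.1,300.9,0])-1.3*R[:,0];p[2]=55.1
ctrl.move_l(p,vel=30);st();ctrl.release();st("rel")
p[2]=125;ctrl.move_l(p,vel=100);p[2]=200;ctrl.move_l(p,vel=150);ctrl.dwell(.2);st("up")
c=ctrl.camera("wrist");t=ctrl.camera("top");o=pickle.load(open("d0.pkl","rb"))["top"]
u,v=map(int,proj(c,[393,301,73]));T=c["frame"][v-75:v+75,u-75:u+75,::-1]
def tc(x):return cv2.resize(x["frame"][160:280,215:435,::-1],(550,300))
cv2.imwrite("pics/end.png",np.hstack([cv2.resize(T,(240,600)) if 0 else cv2.copyMakeBorder(cv2.resize(T,(250,250),interpolation=cv2.INTER_CUBIC),0,350,0,0,cv2.BORDER_CONSTANT),np.vstack([tc(o),tc(t)])]))
b=blob(c,"black",(u,v),45);print(b,onz(c,b[0],b[1],73.8))
```

```text
46.52 [391.88 301.08  55.11] F [-0.2 -0.7  1.9] M [-0.032  0.072  0.009] op 0.137 37.6 q6 -136.2
rel 47.23 [391.83 301.05  55.1 ] F [-0.1 -0.7 -0.2] M [-0.027  0.005 -0.053] op 1.001 0.0 q6 -136.2
up 48.92 [391.11 300.5  198.63] F [-1.4  0.3 -0.3] M [-0.027 -0.055  0.016] op 0.996 0.0 q6 -136.2
(276.4999694824219, 198.49998474121094, array([15., 51.]), 0.0) [391.18170503 301.72415973  73.8       ]
```

View pics/end.png

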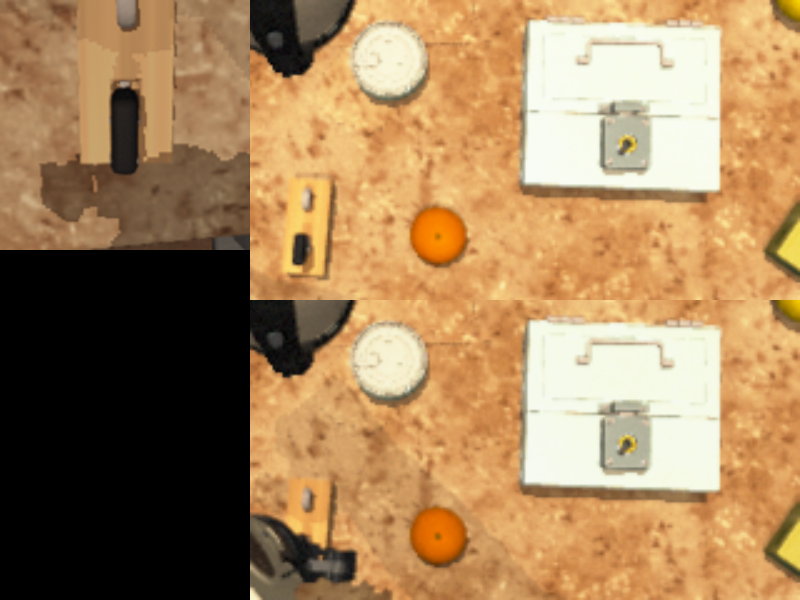

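The key stands upright in its pocket, with its head at (124,130) and the lug towards the flat key. The flat key, mandarin, tin and box are all where they were, so I'm handing in.

```bash
python3 -c "
from h import *
print(ctrl.hand_in())"
```

```text
the job is handed in; nothing more can be done
None
```

I turned the medicine box's key until the bolt came up firm in the keeper (0.16 N m, about 66° from the slot), drew it out at the slot and stood it back in its pocket, then handed the job in after about 49 s; no verdict came back.

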